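Stow the bead tray under the vise stand

ROBOT

A 6-joint arm with a two-finger parallel gripper is mounted at the origin on the work surface. World frame = base frame: x ahead of the robot, y to its left, z up, the work surface at z = 0. Lengths are in m, angles in rad, forces in N, time in s.
With the tool pointing down it reaches from about 0.35 to 0.975 m from the base axis. Payload 4.9 kg.
Tool frame: the origin (TCP) lies at the very end of the fingers, on their centre line; the grasp point (between the pads) lies 19 mm behind it; z points along the fingers, y is the line along which they close (so a half turn about z gives the same grasp; the last joint's range is limited). The gripper opens to 85 mm and grips with 20 to 120 N. Pads are 22 mm wide; open, the fingers measure 114 mm over their backs; the gripper's body (76 mm by 85 mm) begins 54 mm behind the grasp point. The pads swing forward as they close: fully open they stand 13 mm farther back than shut.
Start: joints at [1.137, 0.053, 1.613, -0, 1.476, -0.119], TCP at [0.194, 0.594, 0.231] pointing down, gripper open.
Joint ranges: [-3.01, 3.01], [-1.01, 2.22], [0.06, 2.58], [-1.02, 4.17], [0.09, 2.62], [-3.14, 3.14]. Speed limits (rad/s): [2.57, 2.57, 3.14, 3.14, 3.14, 3.14].

INTERFACE

Orientations are given as a rotation vector (axis times angle).
In Python, from station import * gives the robot as it stands.
- The arm moves only by the shell command python3 -m crank 'ROWS' [OPENING] [FORCE]. ROWS is JSON, a list of rows, each an object with "offset": the shift along the tool's x, y, z in m, a list of three; "twist": the turn, a rotation vector about the tool's x, y, z in degrees, a list of three. In form: [{"offset": [x, y, z], "twist": [rx, ry, rz]}, ...]. A call has 1 to 20 rows; each row is the pose to reach, as a shift and turn from the pose commanded when the call began, along the tool's axes at that moment; what a row does not reach only later rows make up. A row lasts 1/8 s, in which the tool goes at most 62.5 mm and 10.7 degrees, less where a joint would pass 70% of its speed; a pose out of reach is approached as far as the arm can. A call with a gripper value outside its range is refused whole. OPENING is the opening, from 0 (shut) to 1 (fully open), set as the call begins (- or left out, the last holds). The fingers move at their own pace and stop on an object; FORCE is the grip in N (left out, the last holds). Time passes only in rows, so rows that repeat a pose let the fingers close. It gives the time, the measured TCP pose, the force, the opening and the grip force at its end, in the units of the state.
- get_obs(): the state, without advancing time (a new reading comes with each control period).
- get_image(name): name is "scene" or "top" or "wrist"; returns the picture (384x512x3 uint8, red, green, blue); there is no depth.
- get_calibration(name): a dict with "intrinsics" (3x3 intrinsics, pixels), "k1" (the pictures are not rectified: a ray, as slopes to the right and down, at radius r is drawn at 1 + k1 r^2 times it, then the intrinsics apply), "world_from_camera" (4x4, takes a point from camera to world coordinates); the wrist camera has in their place "tool_from_camera" (4x4, takes a point from camera to tool coordinates, whose origin is the TCP and whose axes are the flange's). Camera axes: x right, y up, looking along -z (the intrinsics and any distortion apply to the point x, -y, -z); pixel columns grow to the right and rows downward; lengths in m; the calibration is good to about 2 mm. A picture is of the moment at which its call begins: read the wrist's pose just before it. get_calibration takes no time and is no camera call.
- finish_job(): hands the job in; it is judged then, once.
Trained networks look in the newest picture that a camera, given by its name, has taken for a name from the list of things; names that differ only in an ending like _2 or _b are one class to them, and where a whole thing is asked for, a point or a joint stands for the part that bears it (a point fixed in the world has none). Each returns a list of dicts, best first, with "confidence" (0 to 1); they miss things now and then, are a little off and sometimes report something else, mostly with a low value. They report only what shows in the picture. A call takes as long as a camera call. They do not tell look-alikes from the thing itself.
- cut_out(query, camera): "region" (384x512 bool, what is visible of it) and "rect" ([centre column, centre row, width, height] in pixels, round what is visible of it).
The state is a dict: "t": time; "q": joint angles; "dq": joint speeds; "effort": joint torques, N m; "tool_pos": TCP position; "tool_rot": TCP orientation; "contact_force": force on the tool from outside, world axes, zero at the start; "wrist_torque": the same for the moment, N m; "opening": finger opening in m; "grip_force": force on a finger pad.
Only numpy, scipy, OpenCV 4.12 (cv2) and the standard library are available. Lean on these libraries where they do the work, as an engineer would, in place of code of your own. Each camera call takes 0.05 s, during which the arm holds its last target. There are 200 camera calls.

TASK

Put the walnut bead tray away: slide it along the desk, without picking it up, into the bay under the vise stand until it is fully home against the back, pushing gently all the while and never forcing or ramming it. The setting of the bay's side guide is not known, so find it by touch with the tray's side to line the tray up; leave the dish, vial and file where they are.

Things in the scene. Friction and masses are not known exactly. Their poses are not given: they have to be found in the camera images.
- tray: Loose flat walnut tray, 130 mm long (its x) by 100 mm wide (y), 22 mm tall, about 0.25 kg, a slab with a low rim and beads fixed in it; its four sides are plain upright faces, too far apart to grasp. Origin at the centre of its underside. Starts flat on the desk before the bay, clear of the fence, its +x end towards the mouth, turned up to 0.35 rad either way from the stand's x.
- stand: Fixed plywood vise stand, 190 mm wide, 200 deep, deck top 44 mm high; the vise begins 94 mm behind the front face, top 102 mm. Origin on the desk at the middle of the bay's mouth; +x leads level into the bay, +y to the fence's side. Bay under the deck: mouth at x = 0, y -85 to +85, 30 mm high, floor is the desk. Tray home: its origin at x = 59 mm, its near end 6 mm proud of the front face.
- back_stop (a point): Hidden in the bay: middle of the solid back stop's face, 124 mm behind the mouth on the stand's centre line, 11 mm above the desk. Axes as the stand's.
- fence_mid (a point): Point fixed to the stand at x -170, y +52, 22 mm high: where the guide fence's outer top edge would be at MID setting. The real fence (aluminium, fixed, 8 mm thick, 22 high) is parallel to the stand's x from x -170 to +120 mm, its tray-side face anywhere from y +36 to +68; the setting is not reported: feel for it. Open desk on its -y side; a low foot and clamp screws on its +y side.
- cheek_mid (a point): Point fixed to the stand at x 22, y -52 mm: where the hidden cheek would begin at MID setting. The real cheek, under the deck from x 22 to 122 mm, shifts with the fence: its face is always 104 mm from the fence's face, its tip rounded (4 mm radius), no lead-in. The tray goes between them (4 mm play), so it enters only when lying along the fence; too far in -y, it catches on the cheek.
- dish: Bystander: loose white ceramic ring dish, 90 mm across, 18 mm tall, on the open desk about 300 mm before the mouth on the stand's -y side. Origin at the centre of its underside.
- vial: Bystander: loose blue glass vial standing upright, 32 mm across, about 85 mm tall, beside the stand on its -y side. Origin at the centre of its underside.
- file: Bystander: loose steel hand file lying flat, about 200 mm long with its wooden handle along its own x, beyond the fence. Origin at the middle of its length on the desk.
Mind the look-alikes: they are no part of the job. Several things have the shape of the tray; the one meant has the colours described above.

How it is judged:
By the outcome, as a careful person would: the job done as asked, in the order asked, and still so for the second after the job is handed in, with the robot touching nothing.
It also fails if it takes over 48 s, if anything falls off the work surface, if the arm or the gripper's body presses on something with over 40 N, if the wrist force passes 120 N, or if a joint passes its speed limit or range.

## Working session

There is one attempt and no reset: what is moved stays moved. The work goes in short steps, Python scripts to look and compute and a shell command to move; the robot and the scene stay as the last step left them, time stands still between calls to the robot, and variables do not carry over. Pictures are saved under pics/ and viewed, at most 10 in all, crops included, and the job is handed in when it is done.

```bash
ls; mkdir -p pics; cat > h.py <<'E'
from station import *
import numpy as np, cv2
from scipy.spatial.transform import Rotation as R
def save(im,n): cv2.imwrite('pics/'+n,cv2.cvtColor(np.ascontiguousarray(im),cv2.COLOR_RGB2BGR))
def px2w(cam,uv,z):
    c=get_calibration(cam);K=np.array(c["intrinsics"]);T=np.array(c["world_from_camera"])
    uv=np.atleast_2d(uv).astype(float)
    d=np.stack([(uv[:,0]-K[0,2])/K[0,0],(uv[:,1]-K[1,2])/K[1,1]],1)
    s=d.copy()
    for _ in range(20): s=d/(1+c["k1"]*(s**2).sum(1,keepdims=True))
    r=np.c_[s[:,0],-s[:,1],-np.ones(len(s))]@T[:3,:3].T
    o=T[:3,3]
    return o+r*((z-o[2])/r[:,2])[:,None]
def w2px(cam,P):
    c=get_calibration(cam);K=np.array(c["intrinsics"]);T=np.array(c["world_from_camera"])
    p=(np.atleast_2d(P)-T[:3,3])@T[:3,:3]
    s=np.c_[p[:,0],-p[:,1]]/-p[:,2:]
    s=s*(1+c["k1"]*(s**2).sum(1,keepdims=True))
    return s@K[:2,:2].T+K[:2,2]
E
python3 - <<'E'
from h import *
a=get_image("top");b=get_image("scene")
save(a,'top.png');save(b,'scene.png')
for q in ["tray","stand","fence_mid","dish","vial","file"]:
  for c in ["top","scene"]:
    for d in cut_out(q,c): print(q,c,d["confidence"],np.round(d["rect"]))
o=get_obs();print({k:np.round(v,3) for k,v in o.items()})
E
```

```text
pics
tray top 0.81 [189. 155.  53.  50.]
tray top 0.74 [244. 260.  55.  52.]
tray top 0.71 [273. 186.  48.  40.]
tray top 0.7 [321. 263.  54.  55.]
tray top 0.69 [139. 206.  50.  37.]
tray scene 0.95 [229. 220.  60.  44.]
tray scene 0.89 [163. 165.  52.  42.]
tray scene 0.63 [365. 177.  60.  34.]
tray scene 0.57 [240. 155.  56.  44.]
tray scene 0.57 [332. 229.  69.  57.]
tray scene 0.37 [122. 187.  18.  27.]
stand top 0.96 [357. 172.  81.  75.]
stand scene 0.75 [128. 246.  99.  89.]
fence_mid top 0.58 [357. 174.  83.  70.]
fence_mid scene 0.75 [131. 244. 100.  85.]
dish top 0.84 [200. 213.  28.  30.]
dish scene 0.65 [295. 180.  30.  24.]
vial top 0.47 [359. 232.  12.  12.]
vial scene 0.62 [122. 186.  17.  26.]
file top 0.61 [328. 122.  70.   8.]
file scene 0.58 [170. 298.  91.  22.]
{'t': np.float64(0.7), 'q': array([ 1.137,  0.053,  1.613, -0.   ,  1.476, -0.119]), 'dq': array([ 0.002,  0.002, -0.002, -0.   , -0.003, -0.002]), 'effort': array([-0.0000e+00, -3.9356e+01, -3.7037e+01, -0.0000e+00,  1.0000e-03,
       -0.0000e+00]), 'tool_pos': array([0.194, 0.594, 0.231]), 'tool_rot': array([0.492, 3.103, 0.   ]), 'contact_force': array([-0.329, -0.043,  0.566]), 'wrist_torque': array([-0.025,  0.009, -0.076]), 'grip_force': np.float64(0.0), 'opening': np.float64(0.085)}
```

View pics/top.png

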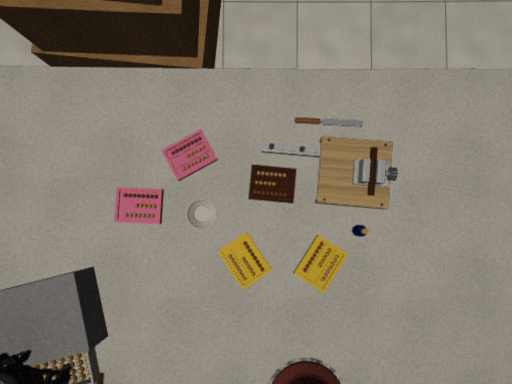

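View pics/scene.png

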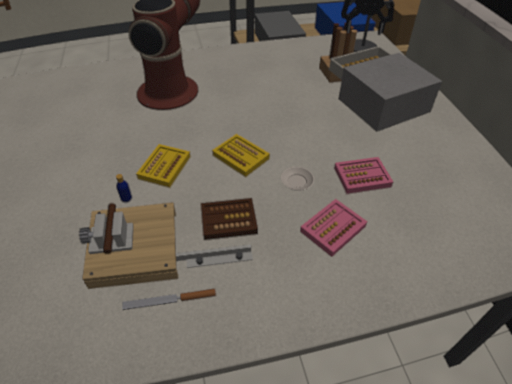

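Candidates for the tray in the top view: walnut (273,184), pink (190,155) and (139,206), yellow (244,260) and (321,263). I choose the walnut one at (273,184). The fence is at (262–320,152), and the stand is at (355,172) with its mouth facing left.

```bash
cat > loc.py <<'E'
from h import *
def rect(q,cam,z,near,img=None):
    get_image(cam)
    ds=[d for d in cut_out(q,cam)]
    d=min(ds,key=lambda d:np.hypot(d["rect"][0]-near[0],d["rect"][1]-near[1]))
    m=d["region"].astype(np.uint8)
    c=max(cv2.findContours(m,0,cv2.CHAIN_APPROX_NONE)[0],key=cv2.contourArea)[:,0]
    w=px2w(cam,c,z)[:,:2]
    return cv2.minAreaRect((w*1000).astype(np.float32)),m
E
python3 - <<'E'
from loc import *
for q,n,z in [("tray",(273,184),.022),("stand",(355,172),.044),("dish",(200,213),.018),("vial",(359,232),.04),("file",(328,122),.01)]:
    r,m=rect(q,"top",z,n);print(q,np.round(r[0],1),np.round(r[1],1),round(r[2],2))
print("fence/deck px->w",px2w("top",[[262,152],[320,155],[322,138],[392,140],[389,208],[317,203]],.022))
print(px2w("top",[[322,138],[392,140],[389,208],[317,203]],.044))
im=get_image("top");save(cv2.resize(im[110:250,225:405],None,fx=4.4,fy=4.2,interpolation=cv2.INTER_CUBIC),'crop.png')
E
```

```text
tray [604.4  97.2] [130.1 100.8] 84.79
stand [ 636.1 -140.8] [225.3 198.8] 85.08
dish [516.8 299.8] [85.9 86.1] 0.27Traceback (most recent call last):
  File "<stdin>", line 3, in <module>
  File "loc.py", line 5, in rect
    d=min(ds,key=lambda d:np.hypot(d["rect"][0]-near[0],d["rect"][1]-near[1]))
ValueError: min() iterable argument is empty
```

```bash
python3 - <<'E'
from loc import *
r,m=rect("tray","top",.022,(273,184));print(r, cv2.boxPoints(r))
im=get_image("top");save(cv2.resize(im[110:250,225:405],None,fx=4,fy=4,interpolation=cv2.INTER_CUBIC),'crop.png')
E
```

```text
((602.7274169921875, 96.33973693847656), (131.80674743652344, 103.75403594970703), 84.31895446777344) [[544.5814    35.895393]
 [647.8258    25.624718]
 [660.8734   156.78409 ]
 [557.629    167.05475 ]]
```

View pics/crop.png

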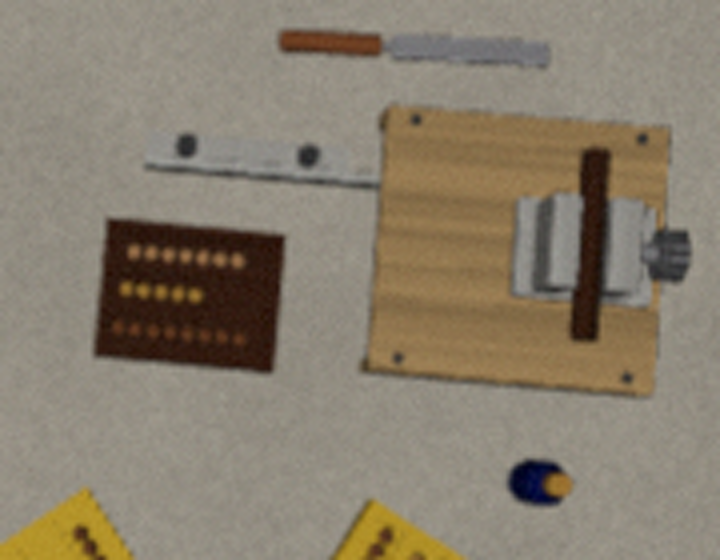

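The crop confirms the walnut slab with bead rows: top corners (108,220), (285,236), (271,371), (96,355). Deck corners are (388,107), (670,127), (652,395), (366,370), and the fence's tray-side foot line runs (147,167)–(378,188).

```bash
python3 - <<'E'
from h import *
f=lambda p:np.array(p)/4+[225-.375,110-.375]
D=px2w("top",f([[388,107],[670,127],[652,395],[366,370]]),.044)[:,:2]
T=px2w("top",f([[108,220],[285,236],[271,371],[96,355]]),.022)[:,:2]
F=px2w("top",f([[147,167],[378,188]]),.0)[:,:2]
# model fit: stand deck x 0..200,y 95,-95
def fit(mod,obs):
    mm=np.array(mod,float);a=mm-mm.mean(0);b=obs-obs.mean(0)
    th=np.arctan2((a[:,0]*b[:,1]-a[:,1]*b[:,0]).sum(),(a*b).sum())
    Rm=np.array([[np.cos(th),-np.sin(th)],[np.sin(th),np.cos(th)]])
    t=obs.mean(0)-Rm@mm.mean(0);return th,Rm,t,np.linalg.norm(mm@Rm.T+t-obs,axis=1)
th,Rs,ts,e=fit([[0,.095],[.2,.095],[.2,-.095],[0,-.095]],D);print("stand",th,ts,e)
tt,Rt,tc,e=fit([[-.065,.05],[.065,.05],[.065,-.05],[-.065,-.05]],T);print("tray",tt,tc,e)
print("rel ang",tt-th,"tray in stand",(tc-ts)@Rs,"corners",(T-ts)@Rs)
print("fence in stand z0",(F-ts)@Rs)
for n,px in [("dish",(200,213)),("vial",(359,232))]: print(n,(px2w("top",[px],.01)[0,:2]-ts)@Rs)
c=get_calibration("wrist");print(np.round(c["tool_from_camera"],3))
o=get_obs();print(R.from_rotvec(o["tool_rot"]).as_matrix().round(3))
E
```

```text
stand -1.6522550975339367 [ 0.64530682 -0.03486102] [0.00193327 0.0007535  0.00078939 0.00076765]
tray -1.6596869358037896 [0.60532818 0.09612736] [0.0016502  0.001091   0.00255815 0.00201646]
rel ang -0.007431838269852831 tray in stand [-0.12730102 -0.05050443] corners [[-0.19080489 -0.00123212]
 [-0.06262648 -0.00182964]
 [-0.06493189 -0.09978284]
 [-0.19084081 -0.0991731 ]]
fence in stand z0 [[-0.16621025  0.04363035]
 [ 0.00470771  0.04264012]]
dish [-0.32741447 -0.1527956 ]
vial [ 0.1333297  -0.16747837]
[[-0.001  0.948  0.319  0.081]
 [ 1.     0.002 -0.001  0.001]
 [-0.001  0.319 -0.948 -0.142]
 [ 0.     0.     0.     1.   ]]
[[-0.951  0.31  -0.   ]
 [ 0.31   0.951 -0.   ]
 [ 0.    -0.    -1.   ]]
```

```bash
cat > go.py <<'E'
from h import *
import sys
TH=-1.655;TS=np.array([0.6453,-0.0349])
Rs=np.array([[np.cos(TH),-np.sin(TH)],[np.sin(TH),np.cos(TH)]])
def st():
    o=get_obs();p=o["tool_pos"];A=R.from_rotvec(o["tool_rot"]).as_matrix()
    fs=Rs.T@o["contact_force"][:2]
    print("t %.2f stand xy"%o["t"],((p[:2]-TS)@Rs).round(4),"z %.4f"%p[2],"toolx yaw rel stand %.2f deg"%np.degrees((np.arctan2(A[1,0],A[0,0])-TH+np.pi)%(2*np.pi)-np.pi),"F stand",fs.round(2),o["contact_force"][2].round(2),"open %.3f"%o["opening"])
    return o,p,A
def to(x,y,z,yaw):
    "yaw: tool-x angle relative to stand x, deg"
    o,p,A=st()
    w=np.r_[TS+Rs@[x,y],z]
    a=TH+np.radians(yaw);X=np.array([np.cos(a),np.sin(a),0]);Z=np.array([0,0,-1.]);B=np.c_[X,np.cross(Z,X),Z]
    print("offset",(A.T@(w-p)).round(4),"twist",np.degrees(R.from_matrix(A.T@B).as_rotvec()).round(2))
if __name__=="__main__":
    a=list(map(float,sys.argv[1:]))
    to(*a) if a else st()
E
python3 go.py -.127 -.132 .12 -90
```

```text
t 1.25 stand xy [-0.5889 -0.5031] z 0.2313 toolx yaw rel stand -103.21 deg F stand [ 0.1  -1.05] 0.03 open 0.085
offset [-0.4669 -0.3649  0.1113] twist [ -0.    -0.   -13.21]
```

```bash
python3 -m crank '[{"offset":[-0.02,-0.015,0],"twist":[0,0,-1]},{"offset":[-0.06,-0.045,0],"twist":[0,0,-3]},{"offset":[-0.105,-0.08,0],"twist":[0,0,-5]},{"offset":[-0.15,-0.115,0.02],"twist":[0,0,-7]},{"offset":[-0.195,-0.15,0.03],"twist":[0,0,-9]},{"offset":[-0.24,-0.185,0.05],"twist":[0,0,-10]},{"offset":[-0.285,-0.22,0.06],"twist":[0,0,-11]},{"offset":[-0.33,-0.255,0.08],"twist":[0,0,-12]},{"offset":[-0.375,-0.29,0.09],"twist":[0,0,-13]},{"offset":[-0.42,-0.325,0.1],"twist":[0,0,-13.2]},{"offset":[-0.45,-0.35,0.11],"twist":[0,0,-13.2]},{"offset":[-0.467,-0.365,0.111],"twist":[0,0,-13.2]},{"offset":[-0.467,-0.365,0.111],"twist":[0,0,-13.2]}]' 0.5; python3 go.py -.127 -.132 .005 -90
python3 - <<'E'
from h import *
save(get_image("wrist"),'w1.png')
E
```

```text
t: 2.88
tool_pos: [0.5251, 0.1014, 0.1203]
tool_rot: [-0.137, -3.138, -0.0]
contact_force: [0.2, 0.4, 0.0]
opening: 0.0429
grip_force: 0.0
t 2.88 stand xy [-0.1257 -0.1312] z 0.1203 toolx yaw rel stand -90.16 deg F stand [-0.46  0.14] 0.05 open 0.043
offset [0.0008 0.0013 0.1153] twist [ 0.   -0.01 -0.16]
```

View pics/w1.png

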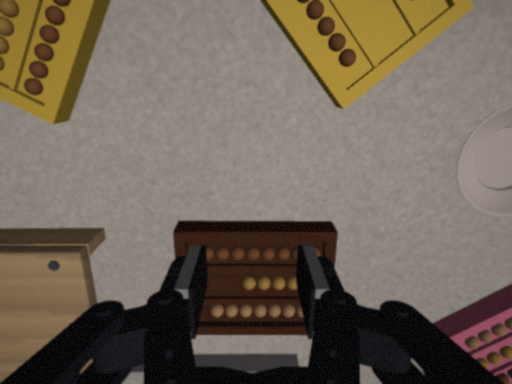

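The wrist view shows the walnut tray's -y face at rows 222–233, columns 176–336, centred between the fingers. The desk in front of it is clear, with the yellow trays farther up.

```bash
cat >> h.py <<'E'
def wpx2w(uv,z):
    c=get_calibration("wrist");K=np.array(c["intrinsics"]);o=get_obs()
    M=np.eye(4);M[:3,:3]=R.from_rotvec(o["tool_rot"]).as_matrix();M[:3,3]=o["tool_pos"];T=M@np.array(c["tool_from_camera"])
    d=(np.atleast_2d(uv).astype(float)-K[:2,2])/[K[0,0],K[1,1]];s=d.copy()
    for _ in range(20): s=d/(1+c["k1"]*(s**2).sum(1,keepdims=True))
    r=np.c_[s[:,0],-s[:,1],-np.ones(len(s))]@T[:3,:3].T
    return T[:3,3]+r*((z-T[2,3])/r[:,2])[:,None]
E
python3 - <<'E'
from go import *
S=lambda w:(w[:,:2]-TS)@Rs
print(S(wpx2w([[177,222],[334,222]],0)).round(4),S(wpx2w([[175,234],[336,234],[328,333],[191,335]],.022)).round(4))
print("deck",S(wpx2w([[104,229]],.044)).round(4))
E
```

```text
[[-0.064  -0.0986]
 [-0.1973 -0.0981]] [[-0.067  -0.098 ]
 [-0.1938 -0.0975]
 [-0.1941 -0.0018]
 [-0.0737 -0.0002]]
deck [[-0.0224 -0.1126]]
```

```bash
python3 -m crank '[{"offset":[0,0,0.04],"twist":[0,0,0]},{"offset":[0,0,0.08],"twist":[0,0,0]},{"offset":[0,0,0.105],"twist":[0,0,0]},{"offset":[0,0,0.115],"twist":[0,0,0]},{"offset":[-0.006,0.003,0.115],"twist":[0,0,0]},{"offset":[-0.012,0.003,0.115],"twist":[0,0,0]},{"offset":[-0.016,0.003,0.115],"twist":[0,0,0]},{"offset":[-0.019,0.003,0.115],"twist":[0,0,0]},{"offset":[-0.022,0.003,0.115],"twist":[0,0,0]},{"offset":[-0.026,0.003,0.115],"twist":[0,0,0]}]'; python3 go.py
```

```text
t: 4.18
tool_pos: [0.5504, 0.1034, 0.0052]
tool_rot: [-0.133, -3.138, -0.0]
contact_force: [-2.4, -0.0, 1.1]
opening: 0.0427
grip_force: 0.8
t 4.17 stand xy [-0.1298 -0.1061] z 0.0052 toolx yaw rel stand -90.02 deg F stand [ 0.23 -2.39] 1.1 open 0.043
```

```bash
python3 -m crank '[{"offset":[-0.003,0,0],"twist":[0,0,0]},{"offset":[-0.007,0,0],"twist":[0,0,0]},{"offset":[-0.011,0,0],"twist":[0,0,0]},{"offset":[-0.015,0,0],"twist":[0,0,0]},{"offset":[-0.019,0,0],"twist":[0,0,0]},{"offset":[-0.023,0,0],"twist":[0,0,0]},{"offset":[-0.026,0,0],"twist":[0,0,0]},{"offset":[-0.029,0,0],"twist":[0,0,0]}]'; python3 go.py;  python3 -m crank '[{"offset":[-0.001,0,0],"twist":[0,0,0]},{"offset":[-0.002,0,0],"twist":[0,0,0]},{"offset":[-0.003,0,0],"twist":[0,0,0]}]'; python3 go.py
```

```text
t: 5.18
tool_pos: [0.5798, 0.1009, 0.0053]
tool_rot: [-0.133, -3.139, 0.0]
contact_force: [-0.9, -0.2, -0.5]
opening: 0.043
grip_force: 0.4
t 5.17 stand xy [-0.1298 -0.0767] z 0.0053 toolx yaw rel stand -90.01 deg F stand [ 0.25 -0.83] -0.45 open 0.043
t: 5.55
tool_pos: [0.5826, 0.1007, 0.0054]
tool_rot: [-0.132, -3.139, -0.0]
contact_force: [-0.3, 0.4, 0.7]
opening: 0.0423
grip_force: 0.7
t 5.55 stand xy [-0.1299 -0.0739] z 0.0054 toolx yaw rel stand -90.01 deg F stand [-0.35 -0.32] 0.71 open 0.042
```

```bash
for i in 1; do python3 -m crank '[{"offset":[-0.001,0,0],"twist":[0,0,0]},{"offset":[-0.002,0,0],"twist":[0,0,0]}]'|grep -E "pos|force"; python3 -m crank '[{"offset":[-0.001,0,0],"twist":[0,0,0]},{"offset":[-0.002,0,0],"twist":[0,0,0]}]'|grep -E "pos|force"; done; python3 go.py
```

```text
tool_pos: [0.5846, 0.1005, 0.0054]
contact_force: [-1.9, 0.4, 1.3]
grip_force: 0.7
tool_pos: [0.5867, 0.1004, 0.0054]
contact_force: [-2.3, 0.4, 1.0]
grip_force: 0.8
t 6.05 stand xy [-0.1299 -0.0698] z 0.0054 toolx yaw rel stand -90.01 deg F stand [-0.17 -2.28] 1.03 open 0.042
```

```bash
python3 -m crank '[{"offset":[-0.001,0,0],"twist":[0,0,0]}]'|grep -E "pos|contact"; python3 -m crank '[{"offset":[-0.001,0,0],"twist":[0,0,0]}]'|grep -E "pos|contact";python3 -m crank '[{"offset":[-0.001,0,0],"twist":[0,0,0]}]'|grep -E "pos|contact"; python3 go.py
```

```text
tool_pos: [0.5869, 0.1004, 0.0052]
contact_force: [-6.3, 0.6, 3.7]
tool_pos: [0.5869, 0.1004, 0.005]
contact_force: [-9.0, 0.6, 5.8]
tool_pos: [0.5869, 0.1004, 0.0047]
contact_force: [-12.7, 1.2, 8.4]
t 6.42 stand xy [-0.1299 -0.0696] z 0.0047 toolx yaw rel stand -90.00 deg F stand [ -0.08 -12.78] 8.36 open 0.043
```

Fence found: the tool stopped at stand y = -0.0696, with side force rising 2→13 N over 3 mm of command. Backing off and going round to the near end.

```bash
python3 -m crank '[{"offset":[0.003,0,0],"twist":[0,0,0]},{"offset":[0.008,0,0],"twist":[0,0,0]},{"offset":[0.028,0,0],"twist":[0,0,0]},{"offset":[0.028,0,-0.02],"twist":[0,0,0]},{"offset":[0.02,0.01,-0.05],"twist":[0,0,5]},{"offset":[0.01,0.03,-0.07],"twist":[0,0,15]},{"offset":[0,0.05,-0.07],"twist":[0,0,25]},{"offset":[-0.01,0.08,-0.07],"twist":[0,0,35]},{"offset":[-0.02,0.1,-0.07],"twist":[0,0,45]},{"offset":[-0.03,0.106,-0.07],"twist":[0,0,55]},{"offset":[-0.04,0.106,-0.07],"twist":[0,0,65]},{"offset":[-0.05,0.106,-0.07],"twist":[0,0,75]},{"offset":[-0.057,0.106,-0.07],"twist":[0,0,85]},{"offset":[-0.057,0.106,-0.07],"twist":[0,0,90]},{"offset":[-0.057,0.106,-0.07],"twist":[0,0,90]}]'; python3 go.py -.236 -.0095 .005 180
python3 - <<'E'
from h import *
im=get_image("top");save(cv2.resize(im[110:250,225:405],None,fx=4,fy=4,interpolation=cv2.INTER_CUBIC),'crop2.png')
save(get_image("wrist"),'w2.png')
E
```

```text
t: 8.3
tool_pos: [0.6568, 0.201, 0.0772]
tool_rot: [2.311, 2.126, 0.004]
contact_force: [-0.2, 0.2, 0.0]
opening: 0.0429
grip_force: 0.0
t 8.30 stand xy [-0.2361 -0.0084] z 0.0772 toolx yaw rel stand -179.96 deg F stand [-0.16 -0.19] 0.03 open 0.043
offset [-0.0001 -0.0013  0.0722] twist [ 0.17 -0.04  0.04]
```

View pics/w2.png

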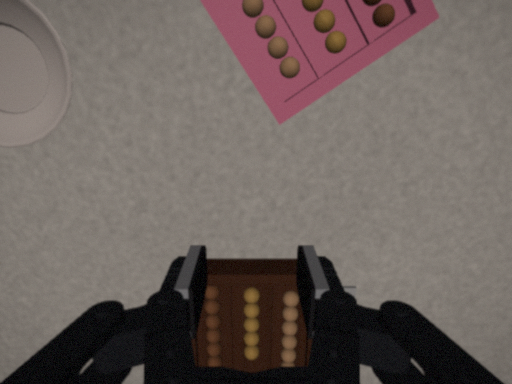

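View pics/crop2.png

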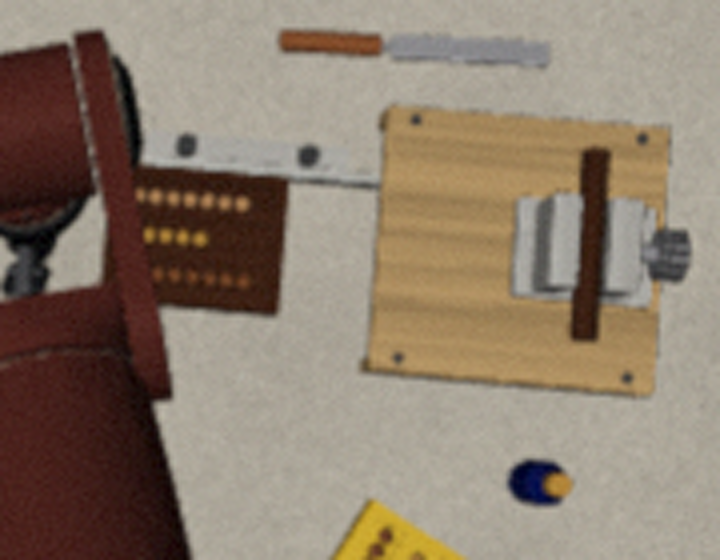

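The wrist view shows the tray's near end square to the fingers and centred, at rows 259–275. The top crop shows the tray flush along the fence, with its +y edge at (140–287,~172–180). Descending, then pushing inward.

```bash
python3 -m crank '[{"offset":[0,0,0.03],"twist":[0,0,0]},{"offset":[0,0,0.06],"twist":[0,0,0]},{"offset":[0,0,0.072],"twist":[0,0,0]},{"offset":[-0.01,0,0.072],"twist":[0,0,0]},{"offset":[-0.018,0,0.072],"twist":[0,0,0]},{"offset":[-0.023,0,0.072],"twist":[0,0,0]},{"offset":[-0.027,0,0.072],"twist":[0,0,0]},{"offset":[-0.03,0,0.072],"twist":[0,0,0]},{"offset":[-0.034,0,0.072],"twist":[0,0,0]},{"offset":[-0.038,0,0.072],"twist":[0,0,0]}]'; python3 go.py; python3 -m crank '[{"offset":[-0.003,0,0],"twist":[0,0,0]},{"offset":[-0.007,0,0],"twist":[0,0,0]},{"offset":[-0.012,0,0],"twist":[0,0,0]},{"offset":[-0.017,0,0],"twist":[0,0,0]},{"offset":[-0.022,0,0],"twist":[0,0,0]},{"offset":[-0.027,0,0],"twist":[0,0,0]},{"offset":[-0.032,0.0005,0],"twist":[0,0,0]},{"offset":[-0.037,0.0005,0],"twist":[0,0,0]}]'; python3 go.py
```

```text
t: 9.65
tool_pos: [0.6523, 0.1633, 0.0036]
tool_rot: [-2.313, -2.126, -0.001]
contact_force: [1.0, 2.2, 0.0]
opening: 0.0424
grip_force: 0.9
t 9.65 stand xy [-0.1981 -0.0097] z 0.0036 toolx yaw rel stand -180.00 deg F stand [-2.27  0.79] 0.03 open 0.042
t: 10.65
tool_pos: [0.6492, 0.1259, 0.0032]
tool_rot: [-2.313, -2.126, 0.0]
contact_force: [-0.4, 1.8, 1.0]
opening: 0.0428
grip_force: 0.9
t 10.65 stand xy [-0.1606 -0.0096] z 0.0032 toolx yaw rel stand 179.99 deg F stand [-1.74 -0.5 ] 0.98 open 0.043
```

```bash
python3 -m crank '[{"offset":[-0.004,0,-0.001],"twist":[0,0,0]},{"offset":[-0.008,0,-0.001],"twist":[0,0,0]},{"offset":[-0.012,0,-0.001],"twist":[0,0,0]},{"offset":[-0.016,0,-0.001],"twist":[0,0,0]},{"offset":[-0.020,0,-0.001],"twist":[0,0,0]},{"offset":[-0.024,0,-0.001],"twist":[0,0,0]},{"offset":[-0.028,0,-0.001],"twist":[0,0,0]},{"offset":[-0.03,0,-0.001],"twist":[0,0,0]}]' >/dev/null; python3 go.py
python3 -m crank '[{"offset":[-0.002,0,0],"twist":[0,0,0]},{"offset":[-0.004,0,0],"twist":[0,0,0]},{"offset":[-0.006,0,0],"twist":[0,0,0]}]' >/dev/null; python3 go.py
python3 -m crank '[{"offset":[-0.002,0,0],"twist":[0,0,0]},{"offset":[-0.004,0,0],"twist":[0,0,0]}]' >/dev/null; python3 go.py
python3 - <<'E'
from h import *
im=get_image("top");save(cv2.resize(im[110:250,225:405],None,fx=4,fy=4,interpolation=cv2.INTER_CUBIC),'crop3.png')
E
```

```text
t 11.65 stand xy [-0.1306 -0.0094] z 0.0043 toolx yaw rel stand 179.98 deg F stand [-1.52 -0.89] -0.95 open 0.043
t 12.03 stand xy [-0.1248 -0.0094] z 0.0043 toolx yaw rel stand 179.99 deg F stand [-1.11 -0.7 ] -0.89 open 0.043
t 12.28 stand xy [-0.1207 -0.0094] z 0.0043 toolx yaw rel stand 179.99 deg F stand [0.19 0.21] -0.97 open 0.043
```

View pics/crop3.png

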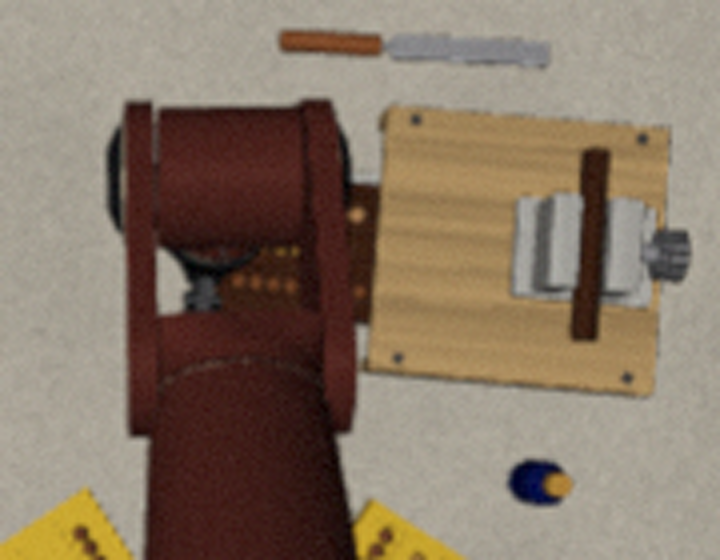

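The tray's far end is passing under the deck at (378,185–325), still along the fence. Continuing gently past the cheek tip.

```bash
python3 -m crank '[{"offset":[-0.002,0,0],"twist":[0,0,0]},{"offset":[-0.004,0,0],"twist":[0,0,0]}]' >/dev/null; python3 go.py
python3 -m crank '[{"offset":[-0.002,0,0],"twist":[0,0,0]},{"offset":[-0.004,0,0],"twist":[0,0,0]}]' >/dev/null; python3 go.py
python3 -m crank '[{"offset":[-0.002,0,0],"twist":[0,0,0]},{"offset":[-0.004,0,0],"twist":[0,0,0]}]' >/dev/null; python3 go.py
python3 -m crank '[{"offset":[-0.002,0,0],"twist":[0,0,0]},{"offset":[-0.004,0,0],"twist":[0,0,0]}]' >/dev/null; python3 go.py
```

```text
t 12.57 stand xy [-0.1168 -0.0093] z 0.0043 toolx yaw rel stand 179.99 deg F stand [-1.21 -0.24] 0.95 open 0.043
t 12.82 stand xy [-0.1127 -0.0093] z 0.0043 toolx yaw rel stand 179.99 deg F stand [-1.01 -0.11] -0.58 open 0.043
t 13.07 stand xy [-0.1087 -0.0093] z 0.0044 toolx yaw rel stand 179.99 deg F stand [-0.49 -0.47] 0.0 open 0.042
t 13.32 stand xy [-0.1047 -0.0093] z 0.0044 toolx yaw rel stand 179.99 deg F stand [ 0.36 -0.17] -0.48 open 0.043
```

```bash
python3 -m crank '[{"offset":[-0.003,0,0],"twist":[0,0,0]},{"offset":[-0.006,0,0],"twist":[0,0,0]},{"offset":[-0.009,0,0],"twist":[0,0,0]},{"offset":[-0.012,0,0],"twist":[0,0,0]}]' >/dev/null; python3 go.py
python3 -m crank '[{"offset":[-0.003,0,0],"twist":[0,0,0]},{"offset":[-0.006,0,0],"twist":[0,0,0]},{"offset":[-0.009,0,0],"twist":[0,0,0]},{"offset":[-0.012,0,0],"twist":[0,0,0]}]' >/dev/null; python3 go.py
```

```text
t 13.82 stand xy [-0.0926 -0.0094] z 0.0043 toolx yaw rel stand 179.99 deg F stand [-1.18  0.84] -0.14 open 0.043
t 14.32 stand xy [-0.0807 -0.0094] z 0.0043 toolx yaw rel stand 179.99 deg F stand [-0.59 -0.49] 0.84 open 0.043
```

```bash
python3 -m crank '[{"offset":[-0.003,0,0],"twist":[0,0,0]},{"offset":[-0.006,0,0],"twist":[0,0,0]},{"offset":[-0.009,0,0],"twist":[0,0,0]},{"offset":[-0.012,0,0],"twist":[0,0,0]}]' >/dev/null; python3 go.py
python3 -m crank '[{"offset":[-0.003,0,0],"twist":[0,0,0]},{"offset":[-0.006,0,0],"twist":[0,0,0]},{"offset":[-0.009,0,0],"twist":[0,0,0]},{"offset":[-0.012,0,0],"twist":[0,0,0]}]' >/dev/null; python3 go.py
```

```text
t 14.82 stand xy [-0.0687 -0.0094] z 0.0043 toolx yaw rel stand 179.99 deg F stand [-1.54 -0.51] 0.38 open 0.043
t 15.32 stand xy [-0.0567 -0.0094] z 0.0043 toolx yaw rel stand 179.99 deg F stand [-1.33  0.65] 0.67 open 0.043
```

```bash
python3 -m crank '[{"offset":[-0.003,0,0],"twist":[0,0,0]},{"offset":[-0.006,0,0],"twist":[0,0,0]},{"offset":[-0.009,0,0],"twist":[0,0,0]},{"offset":[-0.012,0,0],"twist":[0,0,0]},{"offset":[-0.015,0,0],"twist":[0,0,0]},{"offset":[-0.018,0,0],"twist":[0,0,0]},{"offset":[-0.021,0,0],"twist":[0,0,0]},{"offset":[-0.024,0,0],"twist":[0,0,0]},{"offset":[-0.026,0,0],"twist":[0,0,0]}]' >/dev/null; python3 go.py
python3 -m crank '[{"offset":[-0.001,0,0],"twist":[0,0,0]},{"offset":[-0.002,0,0],"twist":[0,0,0]}]' >/dev/null; python3 go.py
python3 -m crank '[{"offset":[-0.001,0,0],"twist":[0,0,0]},{"offset":[-0.002,0,0],"twist":[0,0,0]}]' >/dev/null; python3 go.py
```

```text
t 16.45 stand xy [-0.0306 -0.0094] z 0.0044 toolx yaw rel stand 179.98 deg F stand [-1.   -0.05] 1.2 open 0.043
t 16.70 stand xy [-0.0288 -0.0094] z 0.0043 toolx yaw rel stand 179.99 deg F stand [-2.29  0.04] 0.51 open 0.043
t 16.95 stand xy [-0.0268 -0.0094] z 0.0043 toolx yaw rel stand 179.99 deg F stand [-1.44  0.79] 0.9 open 0.043
```

```bash
python3 -m crank '[{"offset":[-0.001,0,0],"twist":[0,0,0]},{"offset":[-0.002,0,0],"twist":[0,0,0]}]' >/dev/null; python3 go.py
python3 -m crank '[{"offset":[-0.001,0,0],"twist":[0,0,0]},{"offset":[-0.002,0,0],"twist":[0,0,0]}]' >/dev/null; python3 go.py
```

```text
t 17.20 stand xy [-0.0248 -0.0094] z 0.0043 toolx yaw rel stand 179.99 deg F stand [-1.59 -0.4 ] 1.45 open 0.043
t 17.45 stand xy [-0.0228 -0.0094] z 0.0043 toolx yaw rel stand 179.99 deg F stand [-2.28 -0.37] 0.83 open 0.043
```

```bash
python3 -m crank '[{"offset":[-0.001,0,0],"twist":[0,0,0]}]' >/dev/null; python3 go.py
python3 -m crank '[{"offset":[-0.001,0,0],"twist":[0,0,0]}]' >/dev/null; python3 go.py
```

```text
t 17.57 stand xy [-0.0218 -0.0094] z 0.0043 toolx yaw rel stand 179.99 deg F stand [-1.64 -0.03] 1.12 open 0.043
t 17.70 stand xy [-0.0208 -0.0094] z 0.0043 toolx yaw rel stand 179.99 deg F stand [-1.82  0.12] 1.74 open 0.043
```

```bash
python3 -m crank '[{"offset":[-0.001,0,0],"twist":[0,0,0]}]' >/dev/null; python3 go.py
python3 -m crank '[{"offset":[-0.001,0,0],"twist":[0,0,0]}]' >/dev/null; python3 go.py
```

```text
t 17.82 stand xy [-0.0198 -0.0094] z 0.0043 toolx yaw rel stand 179.99 deg F stand [-1.24  0.01] 0.88 open 0.043
t 17.95 stand xy [-0.0188 -0.0094] z 0.0043 toolx yaw rel stand 179.99 deg F stand [-2.41 -0.11] 0.36 open 0.042
```

```bash
python3 -m crank '[{"offset":[-0.001,0,0],"twist":[0,0,0]}]' >/dev/null; python3 go.py
python3 -m crank '[{"offset":[-0.001,0,0],"twist":[0,0,0]}]' >/dev/null; python3 go.py
```

```text
t 18.07 stand xy [-0.0178 -0.0094] z 0.0043 toolx yaw rel stand 179.99 deg F stand [-0.7  -0.18] 0.91 open 0.043
t 18.20 stand xy [-0.0168 -0.0094] z 0.0043 toolx yaw rel stand 179.99 deg F stand [-1.3  -0.41] 0.93 open 0.043
```

```bash
python3 -m crank '[{"offset":[-0.001,0,0],"twist":[0,0,0]}]' >/dev/null; python3 go.py
python3 -m crank '[{"offset":[-0.001,0,0],"twist":[0,0,0]}]' >/dev/null; python3 go.py
```

```text
t 18.32 stand xy [-0.0167 -0.0095] z 0.0043 toolx yaw rel stand 179.98 deg F stand [-7.32  0.6 ] 0.58 open 0.043
t 18.45 stand xy [-0.0166 -0.0096] z 0.0043 toolx yaw rel stand 179.98 deg F stand [-9.89 -0.03] 1.14 open 0.043
```

```bash
python3 -m crank '[{"offset":[-0.001,0,0],"twist":[0,0,0]}]' >/dev/null; python3 go.py
```

```text
t 18.57 stand xy [-0.0166 -0.0097] z 0.0043 toolx yaw rel stand 179.99 deg F stand [-13.49   0.63] 2.6 open 0.042
```

Solid stop at x = -0.0166 (expected -0.017), with force rising to 13 N. Backing off and checking.

```bash
python3 -m crank '[{"offset":[0.003,0,0],"twist":[0,0,0]},{"offset":[0.008,0,0],"twist":[0,0,0]},{"offset":[0.03,0,0],"twist":[0,0,0]},{"offset":[0.04,0,-0.02],"twist":[0,0,0]},{"offset":[0.06,0,-0.06],"twist":[0,0,0]},{"offset":[0.1,0,-0.1],"twist":[0,0,0]},{"offset":[0.14,0,-0.13],"twist":[0,0,0]},{"offset":[0.18,0,-0.15],"twist":[0,0,0]},{"offset":[0.22,0,-0.15],"twist":[0,0,0]},{"offset":[0.22,0,-0.15],"twist":[0,0,0]}]'; python3 - <<'E'
from h import *
im=get_image("top");s=get_image("scene")
a=cv2.resize(im[110:250,265:405],(560,560),interpolation=cv2.INTER_CUBIC)
save(a,'end.png'); save(cv2.resize(s[190:310,70:250],None,fx=4,fy=4,interpolation=cv2.INTER_CUBIC),'end2.png')
E
```

```text
t: 19.82
tool_pos: [0.6558, 0.2022, 0.1565]
tool_rot: [2.308, 2.13, 0.004]
contact_force: [-0.7, -1.0, 0.4]
opening: 0.0429
grip_force: 0.0
```

View pics/end.png

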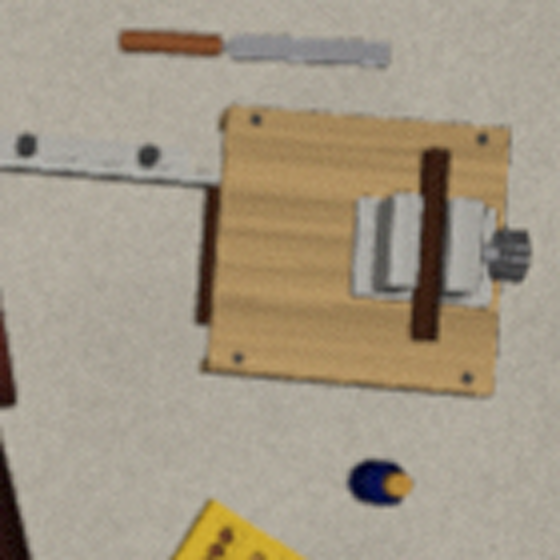

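View pics/end2.png

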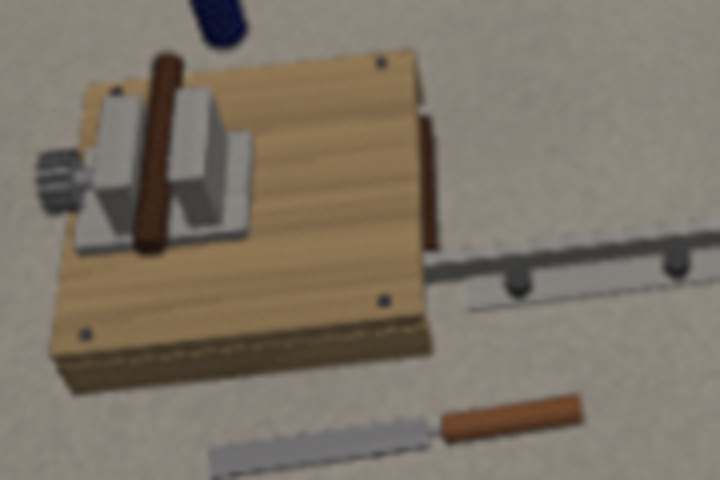

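Only a thin, parallel strip of the tray, about 6 mm, shows proud of the front face at (210,187–323). The vial and file are where they were, and the gripper is clear.

```bash
python3 -c "
from station import *
print(finish_job())"
```

```text
the job is handed in; nothing more can be done
None
```

The walnut tray was lined up along the fence by touch and slid into the bay until it stopped solidly at the home depth, with contact forces peaking around 15 N and the vial and file unmoved; the dish was not in the final close-ups, but the arm never went near it, and the job is handed in.

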